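# Show the carved rosette block to the inspection camera

## Robot

A 6-joint arm with a two-finger parallel gripper is mounted at the origin on the work surface. World frame = base frame: x ahead of the robot, y to its left, z up, the work surface at z = 0. Lengths are in m, angles in degrees, forces in N, time in s.
With the tool pointing down it reaches from about 0.4 to 0.825 m from the base axis. Payload 7 kg.
Tool frame: the origin (TCP) lies midway between the tips of the shut fingers; the grasp point (between the pads) lies 19 mm behind it; z points along the fingers, y is the line along which they close (so a half turn about z gives the same grasp; the last joint's range is limited). The gripper opens to 88 mm and grips with 3 to 60 N. Pads are 19 mm wide; open, the fingers measure 130 mm over their backs; the gripper's body (78 mm by 193 mm) begins 47 mm behind the grasp point.
Start: joints at [16.507, 20.546, 0.682, 0, -70.136, -16.507], TCP at [0.675, -0, 0.227] pointing down, gripper open.
Joint ranges: [-176.03, 176.03], [-82.01, 121.73], [-58.28, 71.71], [-173.87, 95.51], [-174.79, -0.11], [-173.66, 173.66]. Speed limits (degrees/s): [136.94, 136.94, 172.46, 180, 180, 180].

## Interface

Orientations are given as [roll, pitch, yaw] about the fixed x, y, z axes, in that order (R = Rz(yaw) Ry(pitch) Rx(roll)).
In Python, from plant import r gives the robot as it stands. The module is installed in compiled form; this text tells all that it offers.
- The arm moves only by the tool play_rows, never from a script. Its argument "rows" is a list of rows, each an object with "slide": the shift along the tool's x, y, z as a fraction of full scale, a list of three; "delta_rot": the turn, a rotation vector about the tool's x, y, z as a fraction of full scale, a list of three; "fingers": the opening, from -1 (shut) to 1 (fully open). In form: [{"slide": [x, y, z], "delta_rot": [rx, ry, rz], "fingers": fingers}, ...]. A call has 1 to 8 rows; each row shifts and turns the commanded pose from where the row before left it, along the tool's axes as they then stand; what a row does not reach is not made up. Full scale, the value 1, is 0.15 m for a shift and 0.08 rad for a turn. A row lasts 1/8 s, in which the tool goes at most 62.5 mm and 10.7 degrees, less where a joint would pass 70% of its speed; a pose out of reach is approached as far as the arm can. A call with a number of a shift or a turn outside -1 to 1 is refused whole. A call with a gripper value outside its range is refused whole. The fingers move at their own pace and stop on an object; "squeeze" is the grip in N (left out, the last holds). Time passes only in rows, so rows that do not move let the fingers close. It gives the time, the measured TCP pose, the force, the opening and the grip force at its end, in the units of the state.
- r.get_state(): the state, without advancing time (a new reading comes with each control period).
- r.capture(name): name is "scene" or "side" or "wrist"; returns a dict with "image" (480x640x3 uint8, blue, green, red), "fx", "fy", "cx", "cy" (pixels), "R" (3x3) and "t" (3): a world point X has camera coordinates R X + t; the wrist camera has in their place "T_tool_cam" (4x4, takes a point from camera to tool coordinates, whose origin is the TCP and whose axes are the flange's). Camera axes: x right, y down, z forward; pixel columns grow to the right and rows downward; lengths in m; the calibration is good to about 2 mm. A picture is of the moment at which its call begins: read the wrist's pose just before it. There is no depth.
- r.close_job(): hands the job in; it is judged then, once.
The state is a dict: "time_s": time; "joints": joint angles; "qd": joint speeds; "joint_torque": joint torques, N m; "tcp_pos": TCP position; "eef_rot": TCP orientation; "contact_force": force on the tool from outside, world axes, zero at the start; "moment": the same for the moment, N m; "gripper_width": finger opening in m; "gripper_force": force on a finger pad.
Only numpy, scipy, OpenCV 4.12 (cv2) and the standard library are available. Lean on these libraries where they do the work, as an engineer would, in place of code of your own. Each camera call takes 0.05 s, during which the arm holds its last target. There are 200 camera calls.

## Task

Turn the clamp's red knob clockwise to its stop to free the carved rosette block, then lift the block out of the clamp and hold it up, right way up, to the inspection camera: the rosette squarely facing the lens, in the middle of its view and 15 cm from the glass. Finish while holding it still there in the gripper; do not bump the camera or its stand, and leave everything else on the bench where it is.

Things in the scene. Friction and masses are not known exactly. Their poses are not given: they have to be found in the camera images.
- knob (a joint): the clamp's red T-shaped knob, vertical axis. 0 = clamped, 1.3 rad = fully open, at its stop; grows as it turns clockwise seen from above. Starts between 0 and 0.15; stiff (about 0.1 N m), stays where it is left. Turning it draws the sliding jaw off the block, 9 mm per rad.
- knob_grip (a point): centre of the knob's red bar, on the turning axis, 66 mm above the bench. Bar 56 mm long (this point's x), 14 mm wide (y), 24 mm tall (z); the axes turn with it. Below the bar: a stem, 20 mm across, 14 mm tall, then the clamp's boss, 52 mm across, top 40 mm above the bench.
- clamp: blue clamp fixed to the bench, origin on the bench under the work seat; base plate 90 mm (x) by 290 mm (y, -80 to +210), 15 mm thick. Low V fence (top 29 mm) at -y of the seat. Steel jaw at +y with a lip 29 to 36 mm up that overlaps the block's foot by 4 to 6 mm when clamped and clears it by about 5 mm (moving to +y) when open. Knob axis at y = 160 mm.
- rosette_block: the work: pale wooden block, rosette carved on one face. Origin at the centre of its underside, z up its length, x out of the carved face. Round foot 68 mm across, 12 mm thick, stands 15 mm above the bench on the clamp's plate; above it the body, 26 mm thick (x), 46 mm wide (y), up to z = 110 mm. Grasp it by the 46 mm sides. 70 to 140 g.
- rosette (a point): centre of the carved rosette (39 mm across), on the face of the block, 64 mm above its underside and 15 mm in front of its axis; axes as the block's
- camera: inspection camera head on the post stand: white box, black lens barrel 32 mm across. Origin at the centre of the lens glass; x is the view direction (out of the glass, towards the robot, 20 degrees downward), z the camera's up (20 degrees off vertical). The box reaches 80 mm behind the glass. Glass 286 to 346 mm above the bench; it stays where it is set.
- camera_stand: fixed camera stand, origin under the centre of its round foot (116 mm diameter, 18 mm tall), steel post 16 mm thick and 412 mm tall; the glass is 78 mm in front of the post
- mallet: bystander: wooden carver's mallet standing on its head, 84 mm across, 240 mm tall, origin under its centre
- oil_bottle: bystander: brown stoneware bottle, 68 mm across, 180 mm tall, origin under its centre
- bowl: bystander: pale wooden bowl, 140 mm across, 50 mm tall, origin under its centre
- gouge: bystander: gouge with pale handle lying on the bench, 240 mm long along x (from -110 to +130 mm), 24 mm tall
- wide_gouge: bystander: gouge with dark handle lying on the bench, 240 mm long along x (from -110 to +130 mm), 24 mm tall
- brush: bystander: brush lying on the bench, along its x
- offcut: bystander: wood offcut 90 x 50 x 30 mm, origin under its centre
- finished_block: bystander: finished dark rosette block lying on its back, 98 mm (x) by 46 mm (y), about 32 mm tall, origin under its centre
Mind the look-alikes: they are no part of the job. What is shaped like the rosette_block but turquoise or yellow is not meant.

How it is judged:
By the outcome, as a careful person would: the job done as asked, in the order asked, and still so for the second after the job is handed in, while the arm keeps its last pose, push and grip.
It also fails if it takes over 50 s, if anything falls off the work surface, if the arm or the gripper's body presses on something with over 40 N, if the wrist force passes 120 N, or if a joint passes its speed limit or range.

## Working session

There is one attempt and no reset: what is moved stays moved. The work goes in short steps, Python scripts to look and compute and a tool call to move; the robot and the scene stay as the last step left them, time stands still between calls to the robot, and variables do not carry over. Pictures are saved under pics/ and viewed, at most 10 in all, crops included, and the job is handed in when it is done.

Besides the shell and the picture viewer there is one more tool, called after "Call:" as name(argument=value, ...), one argument or row to a line, values as JSON. play_rows: Moves the arm, as the interface text tells. Shift numbers are shares of 0.15 m and turn numbers shares of 0.08 rad, none past 1 either way. Its arguments: {"type":"object","properties":{"rows":{"type":"array"},"squeeze":{"type":"number"}},"required":["rows"]}

```bash
mkdir -p pics
python3 - <<'E'
from plant import r
import cv2,json,numpy as np
s=r.get_state(); print({k:np.round(v,3).tolist() for k,v in s.items()})
for n in("scene","side","wrist"):
    c=r.capture(n); cv2.imwrite(f"pics/{n}0.png",c["image"])
    print(n,{k:np.round(v,4).tolist() for k,v in c.items() if k!="image"})
E
```

```text
{'time_s': 0.0, 'joints': [16.508, 20.589, 0.632, -0.021, -70.137, -16.506], 'qd': [-0.039, -0.007, -0.018, 0.121, -0.093, -0.04], 'joint_torque': [-0.001, -58.273, 29.306, 6.997, 0.007, -0.0], 'tcp_pos': [0.674, -0.0, 0.226], 'eef_rot': [179.904, -0.008, -90.005], 'contact_force': [0.009, -0.295, 0.519], 'moment': [0.003, -0.01, -0.002], 'gripper_force': 0.0, 'gripper_width': 0.088}
scene {'fx': 443.6151, 'fy': 443.6151, 'cx': 312.729, 'cy': 238.9314, 'R': [[-0.8244, 0.5659, -0.015], [0.4731, 0.6742, -0.5672], [-0.3108, -0.4747, -0.8235]], 't': [0.4517, -0.1814, 1.5526]}
side {'fx': 458.3217, 'fy': 458.3217, 'cx': 319.1093, 'cy': 239.8865, 'R': [[0.9899, -0.1416, 0.0064], [-0.0705, -0.5308, -0.8445], [0.123, 0.8356, -0.5354]], 't': [-0.5732, 0.2344, 1.4022]}
wrist {'fx': 425.568, 'fy': 425.568, 'cx': 322.3945, 'cy': 238.3241, 'T_tool_cam': [[-0.0002, -0.9546, -0.298, 0.0802], [1.0, 0.0, -0.0008, -0.0011], [0.0007, -0.298, 0.9546, -0.1572], [0.0, 0.0, 0.0, 1.0]]}
```

View pics/scene0.png

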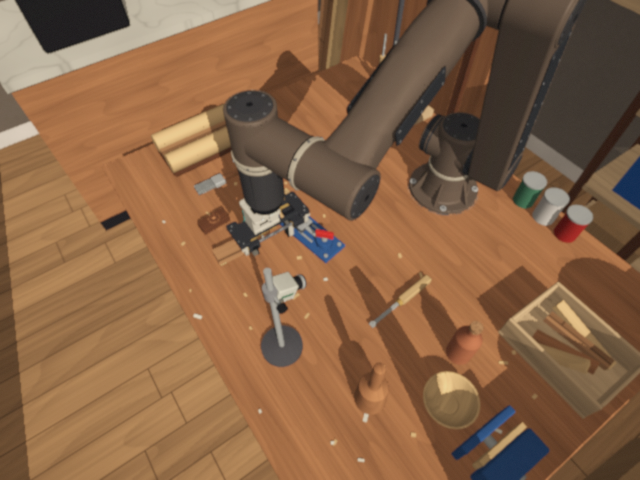

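View pics/side0.png

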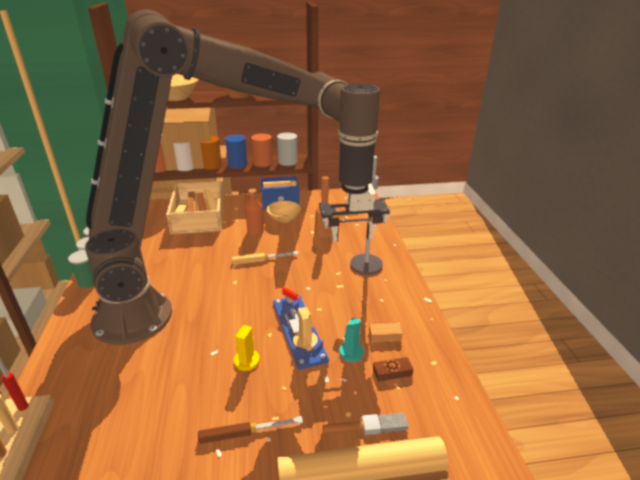

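View pics/wrist0.png

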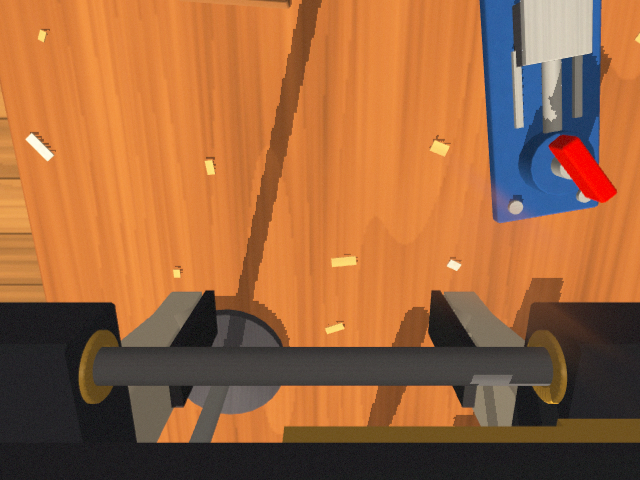

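Scene: knob (323,235), clamp beneath the gripper, camera head (285,288), lens about (300,283), stand foot (281,345). Side: block (305,330) in the clamp, knob (290,293), yellow and turquoise look-alikes at (246,347) and (352,338), and the camera head hidden behind the gripper. Wrist: knob bar from (560,145) to (605,195), clamp plate corner near (498,220), stand foot (230,360).

```bash
cat > h.py <<'E'
import numpy as np, cv2
from scipy.spatial.transform import Rotation as Ro
from plant import r
def toolpose(s=None):
    s=s or r.get_state(); T=np.eye(4); T[:3,:3]=Ro.from_euler('xyz',s['eef_rot'],degrees=True).as_matrix(); T[:3,3]=s['tcp_pos']; return T
def cap(n,f=None):
    T=toolpose(); c=r.capture(n)
    if n=="wrist":
        W=T@np.array(c['T_tool_cam']); c['R']=W[:3,:3].T; c['t']=-W[:3,:3].T@W[:3,3]
    c['R']=np.array(c['R']);c['t']=np.array(c['t'])
    np.savez(f"pics/{f or n}.npz",**c)
    if f: cv2.imwrite(f"pics/{f}.png",c['image'])
    return c
def ld(f): return dict(np.load(f"pics/{f}.npz"))
def ray(c,u,v):
    d=c['R'].T@np.array([(u-c['cx'])/c['fx'],(v-c['cy'])/c['fy'],1]); return -c['R'].T@c['t'],d
def onz(c,u,v,z):
    o,d=ray(c,u,v); return o+d*(z-o[2])/d[2]
def tri(*obs):
    A=0;b=0
    for c,u,v in obs:
        o,d=ray(c,u,v); d=d/np.linalg.norm(d); P=np.eye(3)-np.outer(d,d); A=A+P;b=b+P@o
    return np.linalg.solve(A,b)
def proj(c,X):
    p=(c['R']@np.atleast_2d(X).T).T+c['t']; return np.c_[c['fx']*p[:,0]/p[:,2]+c['cx'],c['fy']*p[:,1]/p[:,2]+c['cy']]
E
python3 - <<'E'
from h import *
np.set_printoptions(precision=4,suppress=True)
w=cap("wrist","w1");s=cap("scene","s1");d=cap("side","d1")
print("knob ends",onz(w,563,142,.078),onz(w,603,195,.078))
print("knob scene",onz(s,323,235,.066),"side",onz(d,290,293,.07))
print("plate corners wrist",onz(w,498,221,.015),onz(w,601,206,.015),onz(w,484,0,.015))
print("block side foot",onz(d,305,343,.03),"top",onz(d,305,312,.125))
print("stand foot",onz(s,281,345,.018),onz(w,235,360,.018),onz(d,367,265,.018))
print("lens scene z.316",onz(s,301,283,.316),"head",onz(s,283,288,.33), "postTop",onz(s,267,272,.412))
for n,u,v,z in(("turq",352,352,.012),("yel",246,360,.012),("fin",393,369,.03),("offcut",385,335,.03),("gouge",265,258,.01),("bottle",254,230,.02)): print(n,onz(d,u,v,z))
E
```

```text
knob ends [ 0.507  -0.0557  0.078 ] [ 0.4715 -0.018   0.078 ]
knob scene [ 0.4853 -0.0338  0.066 ] side [ 0.4838 -0.038   0.07  ]
plate corners wrist [0.5186 0.0185 0.015 ] [0.4291 0.0048 0.015 ] [ 0.551  -0.1579  0.015 ]
block side foot [ 0.5089 -0.2124  0.03  ] top [ 0.5123 -0.1921  0.125 ]
stand foot [0.7722 0.1735 0.018 ] [0.762  0.1594 0.018 ] [0.7694 0.1449 0.018 ]
lens scene z.316 [0.7024 0.1873 0.316 ] head [0.7451 0.1819 0.33  ] postTop [0.7709 0.1733 0.412 ]
turq [ 0.6357 -0.2462  0.012 ]
yel [ 0.3452 -0.236   0.012 ]
fin [ 0.7253 -0.3362  0.03  ]
offcut [ 0.7373 -0.212   0.03  ]
gouge [0.417  0.2472 0.01  ]
bottle [0.3825 0.4322 0.02  ]
```

Call:
play_rows(
  rows=[
    {"slide": [0.05, 0.256, 0.08], "delta_rot": [0, 0, 0], "fingers": 1},
    {"slide": [0.05, 0.256, 0.08], "delta_rot": [0, 0, 0], "fingers": 1},
    {"slide": [0.05, 0.256, 0.08], "delta_rot": [0, 0, 0], "fingers": 1},
    {"slide": [0.05, 0.256, 0.08], "delta_rot": [0, 0, 0], "fingers": 1},
    {"slide": [0.05, 0.256, 0.08], "delta_rot": [0, 0, 0], "fingers": 1},
    {"slide": [0, 0, 0], "delta_rot": [0, 0, -1], "fingers": 1},
    {"slide": [0, 0, 0], "delta_rot": [0, 0, -1], "fingers": 1},
    {"slide": [0, 0, 0], "delta_rot": [0, 0, -1], "fingers": 1},
  ],
)

```text
time_s: 1.3
tcp_pos: [0.4829, -0.0375, 0.1668]
eef_rot: [-180.0, 0.0, -76.1]
contact_force: [-0.1, 0.3, 0.1]
gripper_width: 0.0875
gripper_force: 0.0
```

Call:
play_rows(
  rows=[
    {"slide": [0, 0, 0], "delta_rot": [0, 0, -1], "fingers": 1},
    {"slide": [0, 0, 0], "delta_rot": [0, 0, -1], "fingers": 1},
    {"slide": [0, 0, 0], "delta_rot": [0, 0, -1], "fingers": 1},
    {"slide": [0, 0, 0], "delta_rot": [0, 0, -1], "fingers": 1},
    {"slide": [0, 0, 0], "delta_rot": [0, 0, -1], "fingers": 1},
    {"slide": [0, 0, 0], "delta_rot": [0, 0, -1], "fingers": 1},
    {"slide": [0, 0, 0], "delta_rot": [0, 0, -0.4], "fingers": 1},
    {"slide": [0, 0, 0], "delta_rot": [0, 0, 0], "fingers": 1},
  ],
)

```text
time_s: 2.3
tcp_pos: [0.483, -0.0375, 0.1666]
eef_rot: [-180.0, -0.0, -47.0]
contact_force: [-0.3, -0.7, 0.7]
gripper_width: 0.0876
gripper_force: 0.0
```

Run:
```python
from h import *
print(r.get_state()['tcp_pos'],r.get_state()['eef_rot'])
w=cap("wrist","w2");s=cap("scene","s2");d=cap("side","d2")
a=w['image']; b=cv2.resize(d['image'][160:400,200:520],None,fx=1.8,fy=1.8)
c=cv2.resize(s['image'][200:380,180:420],None,fx=1.8,fy=1.8)
cv2.imwrite("pics/m2.png",np.hstack([b[:324,:368],c[:324,:432]]))
hs=cv2.cvtColor(a,cv2.COLOR_BGR2HSV); m=((hs[...,0]<6)|(hs[...,0]>175))&(hs[...,1]>200)&(hs[...,2]>150)
n,l,st,ce=cv2.connectedComponentsWithStats(m.astype(np.uint8)); print([(st[i].tolist(),ce[i].round(1).tolist()) for i in range(1,n) if st[i][4]>200])
```

```text
[ 0.48297208 -0.03751817  0.16662725] [-1.79992597e+02 -2.81816611e-03 -4.69644868e+01]
[([313, 203, 22, 85, 1782], [323.1, 244.6])]
```

View pics/w2.png

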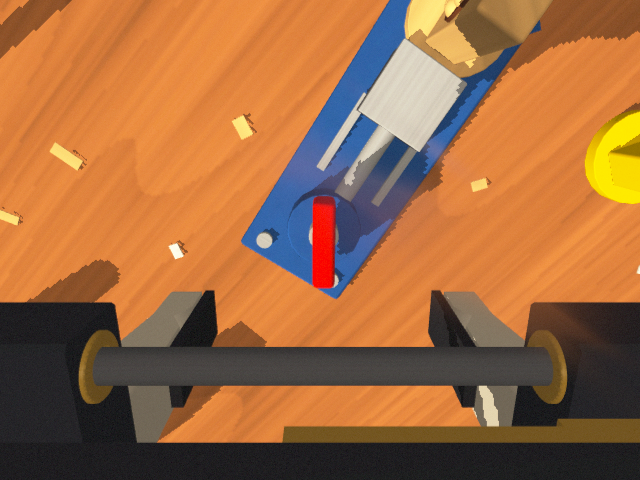

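View pics/m2.png

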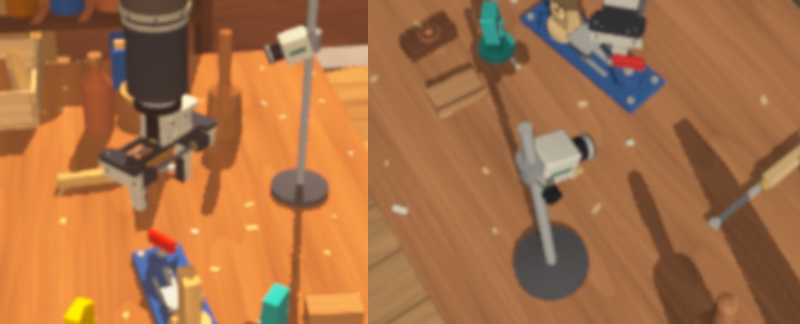

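Wrist: the bar's top face runs from (323,203) to (323,288), and the clamp plate corners are at (243,240) and (338,298). Crops: the lens glass is at side (351,190) and scene (300,282).

Run:
```python
from h import *
np.set_printoptions(precision=4,suppress=True)
w=ld("w2");s=ld("s2");d=ld("d2")
a,b=onz(w,323.5,203,.078),onz(w,323.5,288,.078); print("bar",a,b,(a+b)/2,np.degrees(np.arctan2(*(b-a)[1::-1])))
p,q=onz(w,243,241,.015),onz(w,338,298,.015); print("plate",p,q,np.degrees(np.arctan2(*(p-q)[1::-1])))
T=toolpose(); print("tool-frame offset of bar centre",T[:3,:3].T@((a+b)/2-T[:3,3]))
print("lens",tri((s,300.5,281.7),(d,351,190.5)))
def up(im,x0,x1,y0,y1,f): return cv2.resize(im[y0:y1,x0:x1],None,fx=f,fy=f,interpolation=cv2.INTER_CUBIC)
A=up(s['image'],250,350,250,370,4);B=up(d['image'],330,430,150,270,4)
cv2.imwrite("pics/m3.png",np.hstack([A,B]))
```

```text
bar [ 0.5015 -0.0562  0.078 ] [ 0.4643 -0.0164  0.078 ] [ 0.4829 -0.0363  0.078 ] 133.0678073493097
plate [0.5165 0.0174 0.015 ] [0.4308 0.0024 0.015 ] 9.918016061554441
tool-frame offset of bar centre [-0.0009 -0.0008  0.0886]
lens [0.7011 0.1744 0.2986]
```

View pics/m3.png

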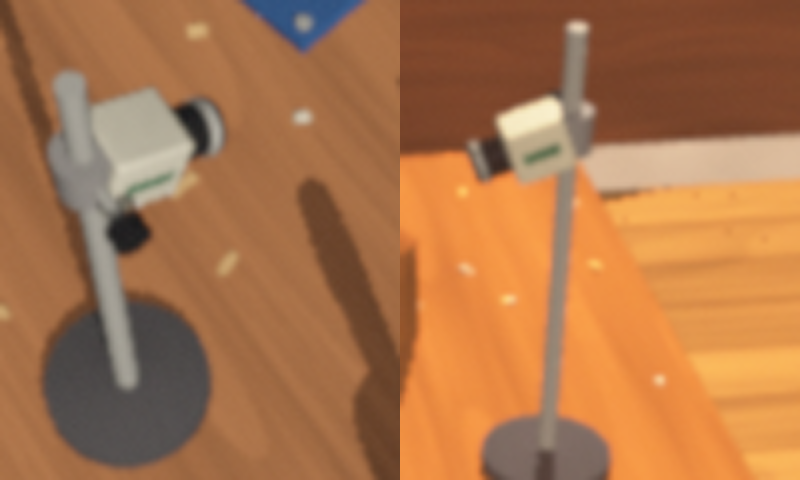

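Scene: post top (267.5,269.5), foot top (281.8,345.5), glass (302.3,281.5). Side: post top (374.2,156.5), foot top (366.2,261.5), glass (349.2,190.3).

```bash
cat > cam.py <<'E'
from h import *
from scipy.optimize import least_squares
s=ld("s2");d=ld("d2")
np.set_printoptions(precision=4,suppress=True)
def f(p,full=False):
    x,y,yaw,gz=p; P=np.array([[x,y,.412],[x,y,.018],[x+.078*np.cos(yaw),y+.078*np.sin(yaw),gz]])
    return np.r_[(proj(s,P)-[[267.5,269.5],[281.75,345.5],[302.3,281.5]]).ravel(),(proj(d,P)-[[374.25,156.5],[366.25,261.5],[349.25,190.25]]).ravel()]
o=least_squares(f,[.77,.17,np.pi,.31]); x,y,yaw,gz=o.x
if __name__=="__main__":
    print(o.x,np.degrees(yaw)%360,o.fun.reshape(-1,2))
    print("glass",x+.078*np.cos(yaw),y+.078*np.sin(yaw),gz, tri((s,302.3,281.5),(d,349.25,190.25)))
    print("post",tri((s,267.5,269.5),(d,374.25,156.5)),tri((s,281.75,345.5),(d,366.25,261.5)))
E
python3 cam.py
```

```text
[0.7711 0.171  3.0703 0.2981] 175.91729521989495 [[-1.167   1.733 ]
 [-0.8917 -1.4169]
 [-0.2898 -0.0706]
 [-0.725  -0.1321]
 [-0.4737 -0.7769]
 [-2.1887 -0.0246]]
glass 0.693283335920513 0.17657366707374736 0.2980510641504869 [0.6967 0.1765 0.2985]
post [0.7699 0.1687 0.4129] [0.7721 0.1736 0.013 ]
```

Call:
play_rows(
  rows=[
    {"slide": [-0.006, -0.005, 0.18], "delta_rot": [0, 0, 0], "fingers": 0},
    {"slide": [0, 0, 0.18], "delta_rot": [0, 0, 0], "fingers": 0},
    {"slide": [0, 0, 0.18], "delta_rot": [0, 0, 0], "fingers": 0},
    {"slide": [0, 0, 0.18], "delta_rot": [0, 0, 0], "fingers": 0},
    {"slide": [0, 0, 0], "delta_rot": [0, 0, 0], "fingers": 0},
  ],
)

```text
time_s: 3.08
tcp_pos: [0.4815, -0.0368, 0.057]
eef_rot: [179.8, 0.1, -47.0]
contact_force: [-0.2, -0.4, 0.1]
gripper_width: 0.0455
gripper_force: 0.0
```

Call:
play_rows(
  rows=[
    {"slide": [0, 0, 0], "delta_rot": [0, 0, 0], "fingers": -1},
    {"slide": [0, 0, 0], "delta_rot": [0, 0, 0], "fingers": -1},
    {"slide": [0, 0, 0], "delta_rot": [0, 0, 0], "fingers": -1},
    {"slide": [0, 0, 0], "delta_rot": [0, 0, 0], "fingers": -1},
  ],
  squeeze=20,
)

```text
time_s: 3.58
tcp_pos: [0.482, -0.0372, 0.0591]
eef_rot: [179.9, 0.0, -46.9]
contact_force: [-3.1, -3.4, 6.8]
gripper_width: 0.0137
gripper_force: 20.0
```

Call:
play_rows(
  rows=[
    {"slide": [0, 0, 0], "delta_rot": [0, 0, 1], "fingers": -1},
    {"slide": [0, 0, 0], "delta_rot": [0, 0, 1], "fingers": -1},
    {"slide": [0, 0, 0], "delta_rot": [0, 0, 1], "fingers": -1},
    {"slide": [0, 0, 0], "delta_rot": [0, 0, 1], "fingers": -1},
    {"slide": [0, 0, 0], "delta_rot": [0, 0, 1], "fingers": -1},
    {"slide": [0, 0, 0], "delta_rot": [0, 0, 1], "fingers": -1},
  ],
)

```text
time_s: 4.32
tcp_pos: [0.4816, -0.0374, 0.0591]
eef_rot: [179.9, -0.0, -74.6]
contact_force: [-5.3, -4.8, 8.4]
gripper_width: 0.0138
gripper_force: 20.0
```

```bash
python3 -c "
from h import *
s=r.get_state()
print(s['eef_rot'],s['moment'],s['contact_force'],s['gripper_width'],s['gripper_force'],s['joints'])"
```

```text
[ 1.79865799e+02 -4.79201941e-02 -7.45625188e+01] [-1.76541911  1.83924305  0.11096165] [-5.30480324 -4.78873429  8.38424602] 0.013815982772991283 19.989428222179413 [ 18.98154126  13.1759515  -35.3790289    0.05956487 -41.58194175
  -3.58871842]
```

Call:
play_rows(
  rows=[
    {"slide": [0, 0, 0], "delta_rot": [0, 0, 1], "fingers": -1},
    {"slide": [0, 0, 0], "delta_rot": [0, 0, 1], "fingers": -1},
    {"slide": [0, 0, 0], "delta_rot": [0, 0, 1], "fingers": -1},
    {"slide": [0, 0, 0], "delta_rot": [0, 0, 1], "fingers": -1},
    {"slide": [0, 0, 0], "delta_rot": [0, 0, 1], "fingers": -1},
    {"slide": [0, 0, 0], "delta_rot": [0, 0, 1], "fingers": -1},
    {"slide": [0, 0, 0], "delta_rot": [0, 0, 1], "fingers": -1},
    {"slide": [0, 0, 0], "delta_rot": [0, 0, 1], "fingers": -1},
  ],
)

```text
time_s: 5.32
tcp_pos: [0.4809, -0.0374, 0.0591]
eef_rot: [179.9, -0.1, -111.2]
contact_force: [-7.5, -2.3, 12.1]
gripper_width: 0.0141
gripper_force: 20.0
```

Call:
play_rows(
  rows=[
    {"slide": [0, 0, 0], "delta_rot": [0, 0, 1], "fingers": -1},
    {"slide": [0, 0, 0], "delta_rot": [0, 0, 0.6], "fingers": -1},
    {"slide": [0, 0, 0], "delta_rot": [0, 0, 0], "fingers": -1},
  ],
)

```text
time_s: 5.7
tcp_pos: [0.4808, -0.0373, 0.0591]
eef_rot: [179.9, -0.2, -118.4]
contact_force: [-7.6, -2.4, 12.1]
gripper_width: 0.0144
gripper_force: 20.3
```

```bash
python3 -c "
from h import *
s=r.get_state()
print(s['eef_rot'],s['moment'],s['contact_force'],s['gripper_width'],s['gripper_force'],s['joints'])"
```

```text
[ 1.79871106e+02 -1.67506806e-01 -1.18423151e+02] [-0.8043321   2.98435608  0.4058594 ] [-7.56401141 -2.37092509 12.11029486] 0.014373061155878669 20.268007814884186 [ 1.90095939e+01  1.31565664e+01 -3.54067123e+01  2.76608578e-02
 -4.16472818e+01 -4.74536363e+01]
```

Call:
play_rows(
  rows=[
    {"slide": [0, 0, 0], "delta_rot": [0, 0, 0.5], "fingers": -1},
    {"slide": [0, 0, 0], "delta_rot": [0, 0, 0], "fingers": -1},
  ],
)

```text
time_s: 5.95
tcp_pos: [0.4809, -0.0372, 0.0591]
eef_rot: [179.9, -0.2, -120.7]
contact_force: [-8.0, -0.8, 10.7]
gripper_width: 0.0141
gripper_force: 20.9
```

```bash
python3 -c "
from h import *
s=r.get_state()
print(s['eef_rot'],s['moment'],s['contact_force'],s['gripper_width'])
cap('wrist','w3')"
```

```text
[ 1.79884068e+02 -1.61015420e-01 -1.20698391e+02] [-0.58007305  2.91521795  0.53324974] [-8.00651299 -0.75162616 10.72356436] 0.014149810697792952
```

View pics/w3.png

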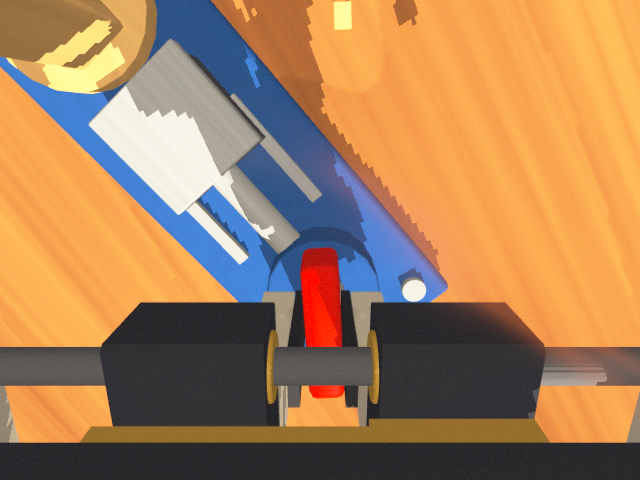

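Wrist: the bar (320,320) has twisted a few degrees in the pads at the stop, and there is a blue gap between the jaw (165,50) and the block foot. The clamp is open, so I release, rise and look at the block.

Call:
play_rows(
  rows=[
    {"slide": [0, 0, 0], "delta_rot": [0, 0, 0], "fingers": 0.2},
    {"slide": [0, 0, 0], "delta_rot": [0, 0, 0], "fingers": 0.2},
    {"slide": [0, 0, 0], "delta_rot": [0, 0, 0], "fingers": 0.2},
    {"slide": [0, 0, -0.4], "delta_rot": [0, 0, 0], "fingers": 1},
    {"slide": [0, 0, -0.4], "delta_rot": [0, 0, 0], "fingers": 1},
    {"slide": [0, 0, -0.4], "delta_rot": [0, 0, 0], "fingers": 1},
    {"slide": [0, 0, -0.4], "delta_rot": [0, 0, 0], "fingers": 1},
  ],
)

```text
time_s: 6.88
tcp_pos: [0.4826, -0.0363, 0.3008]
eef_rot: [-180.0, 0.0, -120.7]
contact_force: [2.2, 0.3, -0.4]
gripper_width: 0.0787
gripper_force: 0.0
```

Call:
play_rows(
  rows=[
    {"slide": [0.14, -0.16, 0], "delta_rot": [0, 0, 0], "fingers": 1},
    {"slide": [0.14, -0.16, 0], "delta_rot": [0, 0, 0], "fingers": 1},
    {"slide": [0.14, -0.16, 0], "delta_rot": [0, 0, 0], "fingers": 1},
    {"slide": [0, 0, 0], "delta_rot": [0, 0, 0], "fingers": 1},
  ],
)

```text
time_s: 7.38
tcp_pos: [0.5129, -0.1287, 0.298]
eef_rot: [180.0, -0.0, -120.8]
contact_force: [-0.9, 0.2, -1.3]
gripper_width: 0.0874
gripper_force: 0.0
```

```bash
python3 -c "
from h import *
c=cap('wrist','w4'); d=cap('side','d4')
P=proj(c,[[.5077,-.1965,.125],[.5077,-.1965,.027]]);print(P)
Q=proj(d,[[.5077,-.1965,.08]])[0].astype(int);print(Q)
a=c['image'][:300,100:540]; b=cv2.resize(d['image'][Q[1]-37:Q[1]+38,Q[0]-45:Q[0]+45],None,fx=4,fy=4,interpolation=cv2.INTER_CUBIC)
cv2.imwrite('pics/m4.png',np.hstack([a,b]))"
```

```text
[[283.04930773 131.63814592]
 [291.89984052 125.76108609]]
[303 325]
```

View pics/m4.png

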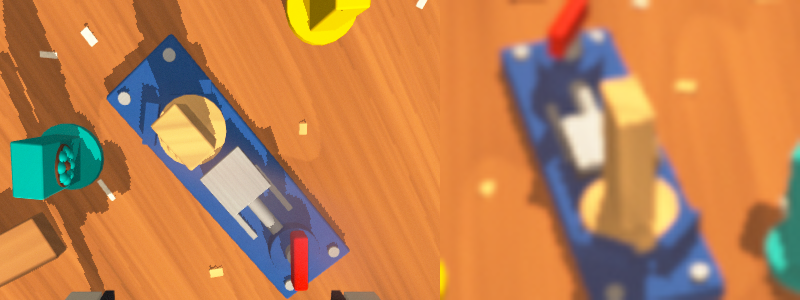

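```bash
python3 -c "
from h import *
c=ld('w4'); 
cv2.imwrite('pics/m5.png',cv2.resize(c['image'][80:180,240:340],None,fx=6,fy=6,interpolation=cv2.INTER_CUBIC))"
```

```text
(no output)
```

View pics/m5.png

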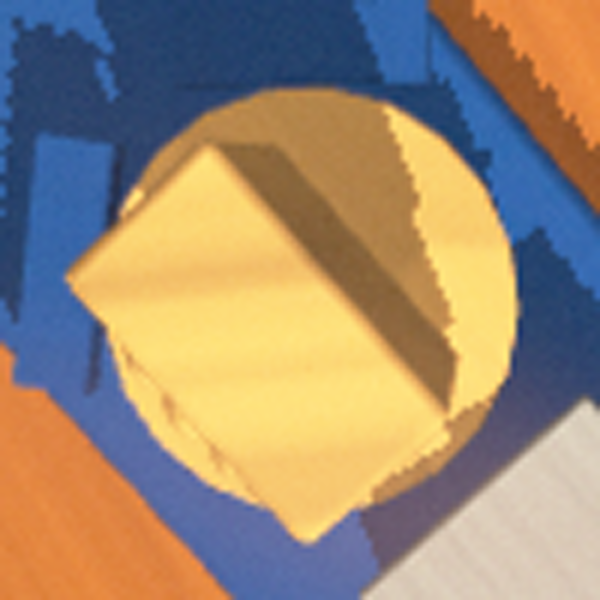

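Block top corners in the crop are (210,148), (68,278), (308,542), (447,415). Carved bumps show along the lower-left long side (170,405), so the rosette faces image lower-left, and the upper-right back is plain.

```bash
python3 - <<'E'
from h import *
np.set_printoptions(precision=4,suppress=True)
c=ld('w4')
P=np.array([onz(c,u/6+240-.4,v/6+80-.4,.125) for u,v in((210,148),(68,278),(308,542),(447,415))])
print(P); ctr=P.mean(0)
e=[np.linalg.norm(P[i]-P[(i+1)%4]) for i in range(4)]; print("edges",e)
ly=((P[2]-P[1])+(P[3]-P[0]))/2; n=((P[1]-P[0])+(P[2]-P[3]))/2
print("ctr",ctr,"long ang",np.degrees(np.arctan2(ly[1],ly[0])),"carved-face normal ang",np.degrees(np.arctan2(n[1],n[0])))
f=onz(c,(316)/6+240,300/6+80,.027); print("foot centre",f)
k=[onz(c,400,232,.078),onz(c,401,290,.078)]; print("knob",k,np.degrees(np.arctan2(*(k[1]-k[0])[1::-1])))
E
python3 - <<'E'
from h import *
print(np.round(r.get_state()['joints'],1))
E
```

```text
[[ 0.5025 -0.2163  0.125 ]
 [ 0.5262 -0.2124  0.125 ]
 [ 0.5179 -0.1691  0.125 ]
 [ 0.4942 -0.1736  0.125 ]]
edges [np.float64(0.023987731949614306), np.float64(0.04410987536488616), np.float64(0.024171805975244078), np.float64(0.04349621709486471)]
ctr [ 0.5102 -0.1928  0.125 ] long ang 100.91519035085383 carved-face normal ang 10.19294711125031
foot centre [ 0.5092 -0.1927  0.027 ]
knob [array([ 0.4682, -0.0648,  0.078 ]), array([ 0.4946, -0.0126,  0.078 ])] 63.19559188821105
[  7.3   4.3 -11.   -0.  -74.7 -38.1]
```

Call:
play_rows(
  rows=[
    {"slide": [0.189, -0.1, 0], "delta_rot": [0, 0, 0], "fingers": 1},
    {"slide": [0.189, -0.1, 0], "delta_rot": [0, 0, 0], "fingers": 1},
    {"slide": [0, 0, 0.15], "delta_rot": [0, 0, 1], "fingers": 1},
    {"slide": [0, 0, 0.15], "delta_rot": [0, 0, 1], "fingers": 1},
    {"slide": [0, 0, 0.15], "delta_rot": [0, 0, 1], "fingers": 1},
    {"slide": [0, 0, 0.15], "delta_rot": [0, 0, 1], "fingers": 1},
    {"slide": [0, 0, 0.15], "delta_rot": [0, 0, 1], "fingers": 1},
    {"slide": [0, 0, 0.15], "delta_rot": [0, 0, 1], "fingers": 1},
  ],
)

```text
time_s: 8.48
tcp_pos: [0.5095, -0.1904, 0.1631]
eef_rot: [-180.0, 0.0, -148.3]
contact_force: [0.2, -0.2, 0.8]
gripper_width: 0.0875
gripper_force: 0.0
```

Call:
play_rows(
  rows=[
    {"slide": [0, 0, 0], "delta_rot": [0, 0, 1], "fingers": 1},
    {"slide": [0, 0, 0], "delta_rot": [0, 0, 1], "fingers": 1},
    {"slide": [0, 0, 0], "delta_rot": [0, 0, 1], "fingers": 1},
    {"slide": [0, 0, 0], "delta_rot": [0, 0, 1], "fingers": 1},
    {"slide": [0, 0, 0], "delta_rot": [0, 0, 0.67], "fingers": 1},
    {"slide": [0, 0, 0], "delta_rot": [0, 0, 0], "fingers": 1},
  ],
)

```text
time_s: 9.22
tcp_pos: [0.5096, -0.1905, 0.1638]
eef_rot: [180.0, 0.0, -169.5]
contact_force: [-0.3, 0.5, 0.4]
gripper_width: 0.0876
gripper_force: 0.0
```

Run:
```python
from h import *
np.set_printoptions(precision=4,suppress=True)
T=toolpose(); print(T, T[:3,:3].T@(np.array([.5097,-.1928,.078])-T[:3,3])/.15)
c=cap('wrist','w5')
C=np.array([[x,y,.125] for x,y in((-.013,-.023),(-.013,.023),(.013,.023),(.013,-.023))])
R=Ro.from_euler('z',10.5,degrees=True).as_matrix(); P=C@R.T; P[:,:2]+=[.5097,-.1928]
im=c['image'].copy(); cv2.polylines(im,[np.round(proj(c,P)).astype(int)],True,(255,0,255),1)
cv2.imwrite('pics/m6.png',im); print(proj(c,P))
```

```text
[[-0.9834 -0.1817  0.0004  0.5096]
 [-0.1817  0.9834  0.0001 -0.1905]
 [-0.0004  0.     -1.      0.1638]
 [ 0.      0.      0.      1.    ]] [ 0.0022 -0.0152  0.5719]
[[269.3688 248.3516]
 [364.0078 248.2705]
 [362.5425 297.1106]
 [271.3291 297.1895]]
```

View pics/m6.png

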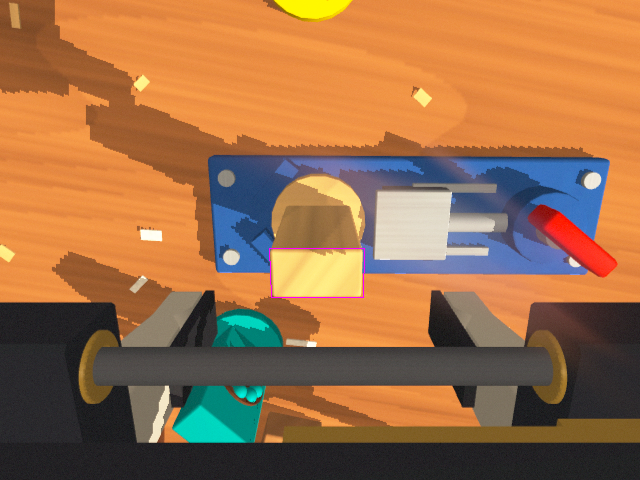

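The predicted outline sits exactly on the block's top (271–364, 248–297), and the jaw is clear. That was the last picture allowed, so from here I use numeric checks only. Descend and grip.

Call:
play_rows(
  rows=[
    {"slide": [0, -0.015, 0.19], "delta_rot": [0, 0, 0], "fingers": 1},
    {"slide": [0, 0, 0.19], "delta_rot": [0, 0, 0], "fingers": 1},
    {"slide": [0, 0, 0.19], "delta_rot": [0, 0, 0], "fingers": 0.4},
    {"slide": [0, 0, 0], "delta_rot": [0, 0, 0], "fingers": -1},
    {"slide": [0, 0, 0], "delta_rot": [0, 0, 0], "fingers": -1},
    {"slide": [0, 0, 0], "delta_rot": [0, 0, 0], "fingers": -1},
    {"slide": [0, 0, 0], "delta_rot": [0, 0, 0], "fingers": -1},
  ],
  squeeze=25,
)

```text
time_s: 10.15
tcp_pos: [0.5106, -0.1936, 0.0792]
eef_rot: [-180.0, 0.1, -169.6]
contact_force: [-0.3, 0.8, 4.9]
gripper_width: 0.0459
gripper_force: 25.0
```

Run:
```python
from h import *
np.set_printoptions(precision=4,suppress=True)
s=r.get_state(); print(s['tcp_pos'],s['eef_rot'],s['gripper_width'],s['gripper_force'],s['contact_force'])
# numeric camera pose: white box / dark parts in the scene and side views
for n,(x0,x1,y0,y1) in (("scene",(262,312,266,310)),("side",(344,382,150,202))):
    c=cap(n,n[0]+"6"); im=c['image'][y0:y1,x0:x1]; g=cv2.cvtColor(im,cv2.COLOR_BGR2GRAY)
    print(n); print("\n".join(" ".join(f"{v:3d}" for v in row[(30 if n=='scene' else 0):(50 if n=='scene' else 24)]) for row in g[(4 if n=='scene' else 28):(28 if n=='scene' else 52)]))
```

```text
[ 0.5106 -0.1936  0.0792] [-179.9716    0.1075 -169.6004] 0.04590496554723506 24.996913075447083 [-0.3488  0.7799  4.8875]
scene
132 131 128 127 125 126 126 126 129 129 131 130 132 131 132 132 129 128 124 123
132 132 130 128 126 125 125 127 127 130 130 131 130 132 131 133 130 126 126 125
132 132 131 130 128 126 124 124 125 126 128 131 130 130 131 131 130 128 125 125
132 132 132 130 129 125 120 116 116 121 125 128 130 130 131 131 131 129 126 125
131 131 128 125 124 118 112 109 106 106 110 121 128 130 130 131 132 130 126 126
128 123 112 103  95  91  92 105 110 112 104 107 121 128 130 130 130 129 126 125
121 102  80  64  52  52  66  94 117 129 123 105 108 122 130 130 130 130 127 125
127  84  50  32  28  28  43  71 107 136 142 121 102 114 127 130 130 128 126 125
148 108  62  31  26  29  30  47  86 131 151 143 112 107 123 129 130 130 125 124
164 139  93  47  33  33  33  37  66 117 153 158 131 107 118 128 131 129 124 123
172 159 124  75  44  37  35  36  48  95 145 163 147 115 116 125 129 129 125 122
174 170 151 113  70  44  37  38  41  79 133 164 161 125 112 122 126 125 123 122
175 175 168
[... 2557 characters left out ...]
 173 174 174 173 168 168 166
170 172 172 171 163 146 135 143 148 158 168 172 173 174 173 172 174 173 173 172 170 166 164 163
177 184 182 174 170 164 160 163 164 169 173 175 176 177 176 175 175 174 171 170 169 166 164 162
187 201 196 179 174 171 171 170 170 171 173 174 176 177 177 176 175 174 172 171 170 167 165 163
185 198 193 177 173 174 172 171 170 171 172 175 176 177 177 176 175 173 171 171 170 168 167 164
175 181 179 175 172 172 172 171 170 171 172 174 175 176 177 176 175 173 172 171 171 170 168 165
170 170 171 171 172 173 172 171 170 170 171 174 175 176 177 176 175 174 174 173 172 171 169 166
169 168 169 171 172 173 172 172 171 170 171 173 175 176 177 178 176 175 174 174 172 171 170 167
```

Call:
play_rows(
  rows=[
    {"slide": [0, 0, -0.1], "delta_rot": [0, 0, 0], "fingers": -1},
    {"slide": [0, 0, -0.2], "delta_rot": [0, 0, 0], "fingers": -1},
    {"slide": [0, 0, -0.3], "delta_rot": [0, 0, 0], "fingers": -1},
    {"slide": [0, 0, -0.3], "delta_rot": [0, 0, 0], "fingers": -1},
    {"slide": [0, 0, -0.2], "delta_rot": [0, 0, 0], "fingers": -1},
    {"slide": [0, 0, -0.1], "delta_rot": [0, 0, 0], "fingers": -1},
    {"slide": [0, 0, 0], "delta_rot": [0, 0, 0], "fingers": -1},
  ],
)

```text
time_s: 11.12
tcp_pos: [0.51, -0.1935, 0.2587]
eef_rot: [-180.0, 0.1, -169.6]
contact_force: [0.1, -0.4, -1.4]
gripper_width: 0.0458
gripper_force: 25.0
```

```bash
cat >> h.py <<'E'
def target(g,yaw,pitch=20,dist=.15,off=(.015,0,0)):
    y,p=np.radians([yaw,pitch]); cx=np.array([np.cos(y)*np.cos(p),np.sin(y)*np.cos(p),-np.sin(p)]); cy=np.array([-np.sin(y),np.cos(y),0]); cz=np.cross(cx,cy)
    T=np.eye(4); T[:3,:3]=np.c_[cx,-cy,-cz]; T[:3,3]=np.array(g)+dist*cx+T[:3,:3]@np.array(off); return T
E
python3 - <<'E'
from h import *
np.set_printoptions(precision=4,suppress=True)
# bias of fixed cameras at the knob (before it was turned): red centroid vs predicted bar centre
for f in("s2","d2"):
    c=ld(f); hs=cv2.cvtColor(c['image'],cv2.COLOR_BGR2HSV); p=proj(c,[.482,-.0372,.069])[0]
    m=((hs[...,0]<5)|(hs[...,0]>174))&(hs[...,1]>190)&(hs[...,2]>120); yy,xx=np.nonzero(m); k=np.hypot(xx-p[0],yy-p[1])<22
    print(f,"pred",p,"obs",xx[k].mean(),yy[k].mean(),k.sum())
T=toolpose(); G=target([.695,.1765,.298],176); s=r.get_state()
print(s['tcp_pos'],s['eef_rot'],s['contact_force'],s['gripper_width'],s['joints'])
print(G)
dR=Ro.from_matrix(T[:3,:3].T@G[:3,:3]).as_rotvec(); print("rotvec tool/.08",dR/.08,"slide",T[:3,:3].T@(G[:3,3]-T[:3,3])/.15)
E
```

```text
s2 pred [323.2358 233.204 ] obs 324.7142857142857 233.75714285714287 70
d2 pred [289.3861 293.1531] obs 289.76190476190476 293.76190476190476 84
[ 0.51   -0.1935  0.2587] [-179.9953    0.0831 -169.6234] [ 0.1336 -0.4022 -1.4317] 0.045757375989076886 [ -0.1994   7.1274 -12.9233  -0.0113 -69.8668 -79.4201]
[[-0.9374  0.0698  0.3412  0.5403]
 [ 0.0655  0.9976 -0.0239  0.1873]
 [-0.342  -0.     -0.9397  0.2416]
 [ 0.      0.      0.      1.    ]]
rotvec tool/.08 [ 0.5486 -4.3221  3.1042] slide [-0.656   2.4609  0.1152]
```

Call:
play_rows(
  rows=[
    {"slide": [0, 0.15, 0], "delta_rot": [0, 0, 0], "fingers": -1},
    {"slide": [0, 0.3, 0], "delta_rot": [0, 0, 0], "fingers": -1},
    {"slide": [0, 0.35, 0], "delta_rot": [0, 0, 0], "fingers": -1},
    {"slide": [0, 0.35, 0], "delta_rot": [0, 0, 0], "fingers": -1},
    {"slide": [0, 0.35, 0], "delta_rot": [0, 0, 0], "fingers": -1},
    {"slide": [0, 0.35, 0], "delta_rot": [0, 0, 0], "fingers": -1},
    {"slide": [0, 0.3, 0], "delta_rot": [0, 0, 0], "fingers": -1},
    {"slide": [0, 0.15, 0], "delta_rot": [0, 0, 0], "fingers": -1},
  ],
)

```text
time_s: 12.12
tcp_pos: [0.4464, 0.1474, 0.2563]
eef_rot: [-179.9, -0.2, -169.5]
contact_force: [0.3, 0.2, -2.0]
gripper_width: 0.046
gripper_force: 25.0
```

Call:
play_rows(
  rows=[
    {"slide": [0, 0, 0], "delta_rot": [0.092, -0.72, 0.517], "fingers": -1},
    {"slide": [0, 0, 0], "delta_rot": [0.092, -0.72, 0.517], "fingers": -1},
    {"slide": [0, 0, 0], "delta_rot": [0.092, -0.72, 0.517], "fingers": -1},
    {"slide": [0, 0, 0], "delta_rot": [0.092, -0.72, 0.517], "fingers": -1},
    {"slide": [0, 0, 0], "delta_rot": [0.092, -0.72, 0.517], "fingers": -1},
    {"slide": [0, 0, 0], "delta_rot": [0.092, -0.72, 0.517], "fingers": -1},
    {"slide": [0, 0, 0], "delta_rot": [0, 0, 0], "fingers": -1},
  ],
)

```text
time_s: 13.0
tcp_pos: [0.4462, 0.1448, 0.2561]
eef_rot: [-179.8, 19.8, 176.2]
contact_force: [-0.2, -0.2, -0.4]
gripper_width: 0.0461
gripper_force: 25.0
```

Run:
```python
from h import *
from cam import *
np.set_printoptions(precision=4,suppress=True)
bs,bd=np.array([1.5,.55]),np.array([.4,.6])
g=tri((s,*(np.array([302.3,281.5])-bs)),(d,*(np.array([349.25,190.25])-bd)))
p=[tri((s,*(np.array(a)-bs)),(d,*(np.array(b)-bd))) for a,b in(((267.5,269.5),(374.25,156.5)),((281.75,345.5),(366.25,261.5)))]
print("glass",g,"post",p); m=(p[0]+p[1])/2; print("yaw",np.degrees(np.arctan2(g[1]-m[1],g[0]-m[0])),np.hypot(*(g-m)[:2]))
T=toolpose(); G=target([.695,.1765,.298],176); st=r.get_state()
print(T,st['joints'],st['contact_force'],st['gripper_width'])
for n in("scene","side"):
    c=cap(n,n[0]+"7")
    # post centre line: columns of the post at several rows, refined by brightness profile
    base=np.array([m[0],m[1],0])
    for z in(.06,.12,.18,.24,.39):
        q=proj(c,base+[0,0,z])[0]; v=int(round(q[1])); u0=int(q[0])-9
        print(n,z,q.round(1),u0,cv2.cvtColor(c['image'],cv2.COLOR_BGR2GRAY)[v,u0:u0+19].tolist())
```

```text
glass [0.6972 0.175  0.3009] post [array([0.7703, 0.1676, 0.415 ]), array([0.7726, 0.1718, 0.0164])]
yaw 175.90556303514083 0.07446865915973709
[[-0.9389  0.0678  0.3376  0.4462]
 [ 0.0627  0.9977 -0.0261  0.1448]
 [-0.3386 -0.0033 -0.9409  0.2561]
 [ 0.      0.      0.      1.    ]] [  55.9941  -12.394   -43.1019   22.1412  -51.3755 -162.5814] [-0.1988 -0.1757 -0.3829] 0.0461329079495198
scene 0.06 [279.3 337.9] 270 [67, 67, 68, 67, 66, 66, 72, 103, 133, 150, 157, 155, 139, 107, 78, 70, 70, 70, 70]
scene 0.12 [277.5 328.9] 268 [75, 73, 69, 67, 65, 59, 60, 88, 128, 149, 156, 156, 146, 122, 90, 71, 67, 67, 68]
scene 0.18 [275.5 319.1] 266 [117, 117, 114, 108, 90, 75, 78, 103, 131, 149, 157, 156, 148, 135, 126, 124, 124, 124, 124]
scene 0.24 [273.4 308.3] 264 [110, 109, 98, 83, 76, 75, 86, 114, 138, 152, 156, 144, 103, 53, 34, 32, 32, 31, 31]
scene 0.39 [266.9 276.3] 257 [74, 68, 72, 80, 98, 116, 120, 122, 134, 148, 157, 158, 155, 148, 134, 126, 138, 149, 153]
side 0.06 [366.7 251.1] 357 [159, 159, 155, 153, 153, 156, 156, 150, 138, 133, 135, 138, 149, 159, 161, 164, 166, 165, 165]
side 0.12 [367.8 236.6] 358 [160, 164, 166, 167, 165, 163, 160, 153, 138, 132, 135, 137, 143, 157, 163, 164, 165, 167, 168]
side 0.18 [368.9 221.5] 359 [169, 167, 165, 165, 165, 166, 166, 160, 145, 134, 134, 137, 148, 163, 170, 169, 166, 165, 164]
side 0.24 [370.1 205.7] 361 [173, 172, 171, 170, 169, 168, 160, 145, 133, 134, 136, 141, 155, 162, 164, 167, 168, 167, 166]
side 0.39 [373.2 163.2] 364 [82, 82, 82, 82, 82, 82, 88, 105, 123, 131, 133, 127, 111, 91, 83, 83, 84, 85, 84]
```

```bash
cat > fit.py <<'E'
from h import *
from scipy.optimize import least_squares
np.set_printoptions(precision=4,suppress=True)
s=ld("s2");d=ld("d2")
S={.06:280.0,.12:278.4,.18:276.1,.39:268.0}; D={.06:366.8,.12:368.0,.18:369.0,.24:370.2,.39:373.6}
def f(p,bs,bd):
    x,y,yaw,gz=p; g=[x+.078*np.cos(yaw),y+.078*np.sin(yaw),gz]
    e=[proj(s,[x,y,z])[0,0]+bs[0]-u for z,u in S.items()]+[proj(d,[x,y,z])[0,0]+bd[0]-u for z,u in D.items()]
    # a row is fixed where z was used: slope effect of the post is small
    return np.r_[np.array(e)*.6,(proj(s,g)[0]+bs-[302.3,281.3]),(proj(d,g)[0]+bd-[346.9,189.5])]
for bs,bd in(((0,0),(0,0)),((1.5,.4),(.4,.5)),((.8,.2),(.2,.3))):
    o=least_squares(f,[.77,.17,np.pi,.3],args=(np.array(bs),np.array(bd))); x,y,w,gz=o.x
    print(o.x[:2],"yaw",np.degrees(w)%360,"glass",x+.078*np.cos(w),y+.078*np.sin(w),gz,"res",o.fun.round(2))
    print("  tri glass",tri((s,302.3-bs[0],281.3-bs[1]),(d,346.9-bd[0],189.5-bd[1])))
E
python3 fit.py
```

```text
[0.7714 0.1728] yaw 176.36081736155015 glass 0.6936002359141705 0.17775898461574097 0.3002546899986901 res [-0.04 -0.15  0.06 -0.17 -0.19 -0.26 -0.19 -0.21 -0.36 -0.15  0.1   0.21
 -0.06]
  tri glass [0.693  0.1777 0.3001]
[0.7712 0.1666] yaw 173.04619943288705 glass 0.6937709975632607 0.17603106261948406 0.30177140152494847 res [ 0.16  0.03  0.21 -0.15  0.26  0.19  0.27  0.25  0.13  0.84 -0.34  0.79
  0.25]
  tri glass [0.6936 0.1763 0.3021]
[0.7714 0.1698] yaw 174.76569706636158 glass 0.6937599913851871 0.17688300483135386 0.3011472345130492 res [ 0.08 -0.05  0.15 -0.15  0.05 -0.02  0.06  0.04 -0.1   0.36 -0.13  0.53
  0.11]
  tri glass [0.6934 0.177  0.3012]
```

```bash
cat > go.py <<'E'
from h import *
np.set_printoptions(precision=4,suppress=True)
T=toolpose(); G=target([.6936,.1773,.3007],175.5); st=r.get_state()
print(G[:3,3],Ro.from_matrix(G[:3,:3]).as_euler('xyz',degrees=True))
print("rot/.08",Ro.from_matrix(T[:3,:3].T@G[:3,:3]).as_rotvec()/.08,"slide",T[:3,:3].T@(G[:3,3]-T[:3,3])/.15)
print(st['joints'],st['gripper_width'],st['contact_force'])
E
python3 go.py
```

```text
[0.539  0.1895 0.2443] [-180.    20.   175.5]
rot/.08 [ 0.0225 -0.0444  0.1305] slide [-0.5262  0.333   0.2808]
[  55.9057  -12.3139  -42.8637   22.0609  -51.4191 -162.4422] 0.04583966716288391 [ 0.1511 -0.6461 -0.0796]
```

Call:
play_rows(
  rows=[
    {"slide": [-0.05, 0.05, 0.04], "delta_rot": [0.02, -0.04, 0.13], "fingers": -1},
    {"slide": [-0.12, 0.07, 0.06], "delta_rot": [0, 0, 0], "fingers": -1},
    {"slide": [-0.12, 0.07, 0.06], "delta_rot": [0, 0, 0], "fingers": -1},
    {"slide": [-0.12, 0.07, 0.06], "delta_rot": [0, 0, 0], "fingers": -1},
    {"slide": [-0.08, 0.05, 0.04], "delta_rot": [0, 0, 0], "fingers": -1},
    {"slide": [-0.036, 0.023, 0.02], "delta_rot": [0, 0, 0], "fingers": -1},
    {"slide": [0, 0, 0], "delta_rot": [0, 0, 0], "fingers": -1},
    {"slide": [0, 0, 0], "delta_rot": [0, 0, 0], "fingers": -1},
  ],
)

```text
time_s: 14.1
tcp_pos: [0.5395, 0.1884, 0.2459]
eef_rot: [179.9, 20.1, 175.4]
contact_force: [-0.7, 0.8, -1.9]
gripper_width: 0.0459
gripper_force: 25.0
```

```bash
python3 go.py
python3 - <<'E'
from h import *
np.set_printoptions(precision=2,suppress=True)
# check the held block in fixed views: pale-wood pixels near the predicted block outline
T=toolpose()
def bp(x,y,z): return T[:3,:3]@np.array([-x,y,.064-z])+T[:3,3]
for n in("scene","side"):
    c=cap(n,n[0]+"8")
    C=[bp(x,y,z) for z in(.012,.11) for x in(-.013,.013) for y in(-.023,.023)]
    F=[bp(.034*np.cos(a),.034*np.sin(a),z) for z in(0,.012) for a in np.linspace(0,6.283,25)]
    q=proj(c,C); qf=proj(c,F); print(n,"body",q.min(0),q.max(0),"foot",qf.min(0),qf.max(0),"ros",proj(c,bp(.015,0,.064)))
    hs=cv2.cvtColor(c['image'],cv2.COLOR_BGR2HSV)
    u0,v0=qf.min(0).astype(int)-7; u1,v1=qf.max(0).astype(int)+7
    g=cv2.cvtColor(c['image'],cv2.COLOR_BGR2GRAY)[v0:v1,u0:u1]; print(u0,v0); print("\n".join(" ".join(f"{x:3d}" for x in w) for w in g[::2,::2]))
E
```

```text
[0.539  0.1895 0.2443] [-180.    20.   175.5]
rot/.08 [ 0.0135  0.0205 -0.0229] slide [0.0069 0.0068 0.0089]
[  48.6948   -0.5171  -34.6788   22.5462  -45.703  -157.7147] 0.045888752858395596 [-0.7105  0.8016 -1.9042]
scene body [341.36 243.59] [373.59 285.07] foot [335.99 266.55] [362.66 290.52] ros [[352.65 265.23]]
328 259
 90 102 113 119 122 124 125 126 126 126 119  95 140 126 116 140 134 126  94  40  36
106 114 114 116 121 124 124 125 125 125 113 152 172 165 166 129 132 128 100  59  38
112 116 115 114 118 120 124 125 124 121  97 158 137 143 176 111 130 117  91  70  53
114 113 116 116 114 117 121 125 124 123 114 170 102  88 163 151 126 122  73  94  96
117 112 114 117 116 116 120 123 118 124 110 144 151  89 164 153 125 135  79 109 116
118 116 112 114 117 116 132 136 119 128 127 135 166 144 183 150 133 122 132 146 162
118 116 115 111 115 123 157 153 132 131 128 133 132 177 167 133 136 128 148 164 176
119 116 118 114 110 121 163 165 146 131 128 136 135 135 123 147 154 145 153 179 183
122 117 116 117 111 114 158 166 163 137 132 137 136 136 138 168 173 163 143 160 146
127 121 117 116 
[... 1252 characters left out ...]
 188 168 105 111 114
142 146 137 129 117 132 156 156 157 158 187 217 212 186 107 104 106
136 136 130 118 104 134 157 155 156 156 181 217 215 188 119 105 106
135 127 113 104 130 190 169 153 153 157 178 217 207 164 121 105 106
118 104 100 105 167 185 141 152 149 153 163 204 177 143 105 105 107
 97  99  99 103 155 159 134 143 141 145 161 167 162 143  98 105 105
 96  98 100 100 108 128 135 142 149 153 160 163 167 140  97 106 107
 95  98 100 101  99 109 126 149 155 158 160 162 168 136  99 105 107
 97  98 101 102  98  98 124 162 162 162 159 161 167 130  99 106 108
 98  96 100 103  98  99 137 163 162 161 159 171 197 134  99 104 108
 98  97  99 104  99 104 154 162 162 160 160 167 192 128 100 105 109
```

The rosette in the scene view sits about +1.3 px from the prediction, the same bias as the knob showed, so I shift the camera estimate slightly (yaw 174.5) and make a small correction.

```bash
sed -i 's/\[.6936,.1773,.3007\],175.5/[.6937,.1766,.3012],174.5/' go.py; python3 go.py
```

```text
[0.5394 0.1915 0.2448] [-180.    20.   174.5]
rot/.08 [0.0944 0.0252 0.1834] slide [0.0055 0.0193 0.0078]
[  48.7027   -0.5399  -34.6737   22.5523  -45.6971 -157.7124] 0.0458215987335055 [-0.2784 -0.6302 -1.2372]
```

Call:
play_rows(
  rows=[
    {"slide": [0.003, 0.01, 0.004], "delta_rot": [0.05, 0.012, 0.09], "fingers": -1},
    {"slide": [0.003, 0.01, 0.004], "delta_rot": [0.045, 0.012, 0.09], "fingers": -1},
    {"slide": [0, 0, 0], "delta_rot": [0, 0, 0], "fingers": -1},
    {"slide": [0, 0, 0], "delta_rot": [0, 0, 0], "fingers": -1},
    {"slide": [0, 0, 0], "delta_rot": [0, 0, 0], "fingers": -1},
    {"slide": [0, 0, 0], "delta_rot": [0, 0, 0], "fingers": -1},
  ],
)

```text
time_s: 14.95
tcp_pos: [0.5397, 0.1916, 0.2443]
eef_rot: [-180.0, 20.0, 174.5]
contact_force: [-0.6, -0.0, -1.4]
gripper_width: 0.0461
gripper_force: 25.0
```

```bash
python3 go.py
python3 - <<'E'
from h import *
# camera not moved: compare head patches before/after; clamp, knob too
for a,n,(x0,x1,y0,y1) in(("s2","scene",(262,310,266,300)),("d2","side",(344,382,150,200))):
    A=ld(a)['image'];B=cap(n,n[0]+"9")['image']
    res=cv2.matchTemplate(B[y0-5:y1+5,x0-5:x1+5],A[y0:y1,x0:x1],cv2.TM_CCOEFF_NORMED); print(n,cv2.minMaxLoc(res)[1::2])
E
```

```text
[0.5394 0.1915 0.2448] [-180.    20.   174.5]
rot/.08 [-0.0091 -0.0035  0.0021] slide [ 0.001  -0.0012 -0.0034]
[  49.0737   -0.0732  -34.4985   22.7988  -46.0358 -159.1443] 0.046092771245019745 [-0.5717 -0.0086 -1.3761]
scene (0.9996892809867859, (5, 5))
side (0.9998303055763245, (5, 5))
```

```bash
python3 -c "
from plant import r
print(r.close_job())"
```

```text
the job is handed in; nothing more can be done
None
```

I turned the knob clockwise to its stop, lifted the block out and handed the job in at about 15 s, holding it still with the rosette towards the lens, 15 cm away by my estimate; I estimated the camera's pose from the images to about 2 mm and 2°, and a final image check showed the camera had not moved.

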